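# Zero the press anvil wheel by clicks and clamp it

## Task

Set up the hand press: with a fingertip, roll the knurled anvil-height thumbwheel under the press head, click by click, until its white line has clicked in at the orange pointer. Then turn the black clamp knob clockwise to the orange mark on the press base, so that the wheel's setting stays as it is, and let go. Leave the bronze inserts, the washer stack and the white bushing where they stand.

Things in the scene. Friction and masses are not known exactly. Their poses are not given: they have to be found in the camera images.
- press: Cast-iron hand press; origin on the bench under the wheel's centre. Press frame: x along the wheel's axle, y to the rear (column), z up. Base 30 mm thick, x -90 to 80, y -210 to 200 mm. Steel anvil block beside the wheel: x -89 to -15, y -10 to 100, top at z = 100 mm; orange die block on it, y 22 to 78, top z = 130. Thin pointer post by the wheel's face: x 14 to 22, y -28 to -20, top z = 111 (solid to 80).
- head_edge (a point): Middle of the lower front edge of the press head that hangs over the wheel, 14 mm in front of the wheel's axle and 195 mm above the bench; the head spans x = -75 to 35 mm of the press frame, runs rearward to the column and is 135 mm high. A gripper pointing straight down has no room over the wheel; in front of this edge all is free above the knob.
- wheel_center (a point): Centre of the dark grey knurled thumbwheel (52 mm diameter, 16 mm wide, black face with a white line on its +x side), 100 mm above the bench, axes as the press frame. The point is fixed to the press and stays when the wheel yields.
- wheel_touch (a point): Where to touch the rim: 40 degrees in front of the wheel's top, axes as the press frame. A fingertip tilted 40 degrees, pointing along (0, 0.643, -0.766) of that frame, meets the rim squarely. The axle is sprung along that direction: yields from 1.5 N, 1.5 N per mm, bottoms at 6 mm (10 N). The rim turns by friction: press with 5 to 10 N.
- wheel (a joint): Wheel angle, rad; 0 = white line at the orange pointer (65 degrees in front of the top). Starts 3 to 6 clicks negative. 18 clicks a turn: one is 0.349 rad or 9.1 mm of rim; in between it springs to the nearer click (about 3 N at the rim to get over). Grows when the rim at wheel_touch is dragged forward and down, along (0, -0.766, -0.643) of the press frame. Stops at -2.9 and 1.2.
- clamp_grip (a point): Grip point on the vertical axis of the black clamp knob at the front of the press base, 67 mm above the bench. Upright bar 46 mm long, 14 mm thick, 44 to 74 mm above the bench, on a 72 mm round plate. At joint 0 the bar lies along the press frame x axis; its end with a white line on top (then at +x) is the one that goes to the orange mark.
- clamp (a joint): Angle of the clamp knob, rad, growing clockwise seen from above: starts between 0 and 0.3; the orange mark is at 1.15, the stop at 1.9. Stays where it is left (0.04 N m of friction).
- insert_a: Bronze threaded insert, 24 mm diameter flange, 18 mm high, loose on the bench beside the press; origin at its underside.
- insert_b: A second bronze insert like the first.
- washers: Stack of matte black washers, 32 mm diameter, 20 mm high, loose on the bench (one body); origin at its underside.
- bushing: White PTFE bushing, 28 mm diameter, 24 mm high, loose on the bench; origin at its underside.

How it is judged:
By the outcome, as a careful person would: the job done as asked, in the order asked, and still so for the second after the job is handed in, with the robot touching nothing.
It also fails if it takes over 51 s, if anything falls off the work surface, if the arm or the gripper's body presses on something with over 40 N, if the wrist force passes 120 N, or if a joint passes its speed limit or range.

## Robot

A 6-joint arm with a two-finger parallel gripper is mounted at the origin on the work surface. World frame = base frame: x ahead of the robot, y to its left, z up, the work surface at z = 0. Lengths are in m, angles in rad, forces in N, time in s.
With the tool pointing down it reaches from about 0.275 to 0.85 m from the base axis. Payload 5.2 kg.
Tool frame: the origin (TCP) lies midway between the tips of the shut fingers; the grasp point (between the pads) lies arm.grasp_offset behind it (arm.grasp_offset is the distance from the TCP to the grasp point, in m); z points along the fingers, y is the line along which they close (so a half turn about z gives the same grasp; the last joint's range is limited). The gripper opens to 85 mm and grips with 20 to 120 N. Pads are 22 mm wide; open, the fingers measure 114 mm over their backs; the gripper's body (76 mm by 85 mm) begins 54 mm behind the grasp point. The pads swing forward as they close: fully open they stand 13 mm farther back than shut.
Start: joints at [-1.41, 0.259, 1.535, -0, 1.348, -0.203], TCP at [0.196, -0.514, 0.231] pointing down, gripper open.
Joint ranges: [-3.14, 3.14], [-0.91, 2.08], [0.19, 2.58], [-1.22, 4.36], [0.22, 2.71], [-3.12, 3.12]. Speed limits (rad/s): [2.57, 2.57, 3.14, 3.14, 3.14, 3.14].

## Interface

Orientations are given as [roll, pitch, yaw] about the fixed x, y, z axes, in that order (R = Rz(yaw) Ry(pitch) Rx(roll)).
In Python, from workcell import arm gives the robot as it stands.
- The arm moves only by the shell command python3 -m inch 'ROWS'. ROWS is JSON, a list of rows, each an object with "delta_pos": the shift along the tool's x, y, z as a fraction of full scale, a list of three; "roll": the turn about the tool's z as a fraction of full scale; "fingers": the closure, from 0 (fully open) to 1 (shut). In form: [{"delta_pos": [x, y, z], "roll": roll, "fingers": fingers}, ...]. A call has exactly 5 rows; each row shifts and turns the commanded pose from where the row before left it, along the tool's axes as they then stand; what a row does not reach is not made up. Full scale, the value 1, is 0.02 m for a shift and 6 degrees for a turn. A row lasts 1/12 s, in which the tool goes at most 41.7 mm and 7.16 degrees, less where a joint would pass 70% of its speed; a pose out of reach is approached as far as the arm can. A call with a number of a shift or a turn outside -1 to 1 is refused whole. A call with a gripper value outside its range is refused whole. The fingers move at their own pace and stop on an object; the grip force is fixed at half the most. Time passes only in rows, so rows that do not move let the fingers close, or fill a call up. It gives the time, the measured TCP pose, the force, the opening and the grip force at its end, in the units of the state.
- arm.read_state(): the state, without advancing time (a new reading comes with each control period).
- arm.capture(name): name is "scene" or "top" or "wrist"; returns a dict with "image" (384x512x3 uint8, red, green, blue), "fx", "fy", "cx", "cy" (pixels), "k1" (the pictures are not rectified: a ray, as slopes to the right and down, at radius r is drawn at 1 + k1 r^2 times it, then the intrinsics apply), "camera_from_world" (4x4, takes a point from world to camera coordinates). Camera axes: x right, y down, z forward; pixel columns grow to the right and rows downward; lengths in m; the calibration is good to about 2 mm. A picture is of the moment at which its call begins. There is no depth.
- arm.hand_in(): hands the job in; it is judged then, once.
The state is a dict: "t": time; "joint_positions": joint angles; "dq": joint speeds; "joint_efforts": joint torques, N m; "eef_pos": TCP position; "eef_rot": TCP orientation; "ft_force": force on the tool from outside, world axes, zero at the start; "wrist_torque": the same for the moment, N m; "grip_width": opening from 0.0 (shut) to 1.0 (fully open); "gripper_force": force on a finger pad.
Only numpy, scipy, OpenCV 4.12 (cv2) and the standard library are available. Lean on these libraries where they do the work, as an engineer would, in place of code of your own. Each camera call takes 0.05 s, during which the arm holds its last target. There are 200 camera calls.

## Working session

There is one attempt and no reset: what is moved stays moved. The work goes in short steps, Python scripts to look and compute and a shell command to move; the robot and the scene stay as the last step left them, time stands still between calls to the robot, and variables do not carry over. Pictures are saved under pics/ and viewed, at most 10 in all, crops included, and the job is handed in when it is done.

```bash
mkdir -p pics; cat > h.py <<'E'
import numpy as np, cv2
from workcell import arm
def ray(c,u,v):
    d=np.array([(u-c['cx'])/c['fx'],(v-c['cy'])/c['fy']]); s=d.copy()
    for _ in range(20): s=d/(1+c['k1']*(s@s))
    T=np.array(c['camera_from_world']); R=T[:3,:3]; o=-R.T@T[:3,3]
    return o,R.T@np.array([s[0],s[1],1.])
def onz(c,u,v,z):
    o,d=ray(c,u,v); return o+d*(z-o[2])/d[2]
def proj(c,p):
    T=np.array(c['camera_from_world']); q=T[:3,:3]@np.array(p)+T[:3,3]; s=q[:2]/q[2]; s=s*(1+c['k1']*(s@s))
    return np.array([c['fx']*s[0]+c['cx'],c['fy']*s[1]+c['cy']])
def cap(n,f=None):
    c=arm.capture(n)
    if f: cv2.imwrite('pics/'+f,c['image'][:,:,::-1])
    return c
E
python3 - <<'E'
from h import *
import pickle
C={n:cap(n) for n in('scene','top')}
pickle.dump(C,open('c0.pkl','wb'))
for n in C: cv2.imwrite(f'pics/{n}0.png',cv2.resize(C[n]['image'][:,:,::-1],(768,576),interpolation=cv2.INTER_CUBIC)); c=C[n]; print(n,c['fx'],np.round(ray(c,c['cx'],c['cy']),3).tolist())
print(arm.grasp_offset); print(arm.read_state())
E
```

```text
scene 422.2619607909305 [[0.992, 0.038, 0.701], [-0.615, -0.026, -0.788]]
top 384.1609945864725 [[0.487, 0.013, 0.907], [0.101, 0.018, -0.995]]
0.0187
{'t': 0.1, 'joint_positions': array([-1.40977538e+00,  2.59263427e-01,  1.53595069e+00, -3.80368306e-06,
        1.34798095e+00, -2.02800273e-01]), 'dq': array([-0.00072168,  0.00054416, -0.00140718, -0.0013456 , -0.00013648,
        0.00144874]), 'joint_efforts': array([ 2.99058425e-03, -4.46967494e+01, -2.91247147e+01, -3.62080864e-04,
        6.38273457e-03, -2.13564829e-05]), 'eef_pos': array([ 0.19566234, -0.5135323 ,  0.23057063]), 'eef_rot': array([-3.14002233e+00, -3.19114058e-04,  3.63821810e-01]), 'ft_force': array([ 0.19646914,  0.25866266, -0.41713855]), 'wrist_torque': array([ 0.01205269, -0.06361537, -0.01478006]), 'gripper_force': 0.0, 'grip_width': 0.9978878996059592}
```

View pics/scene0.png

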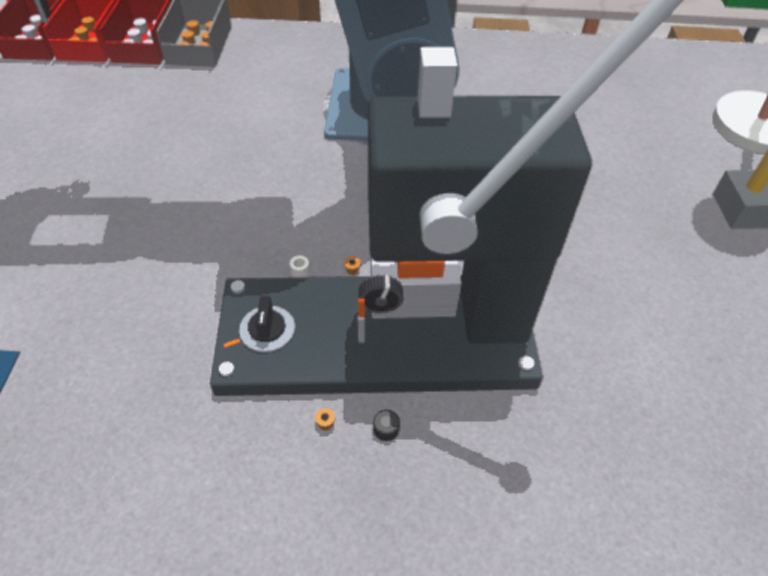

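View pics/top0.png

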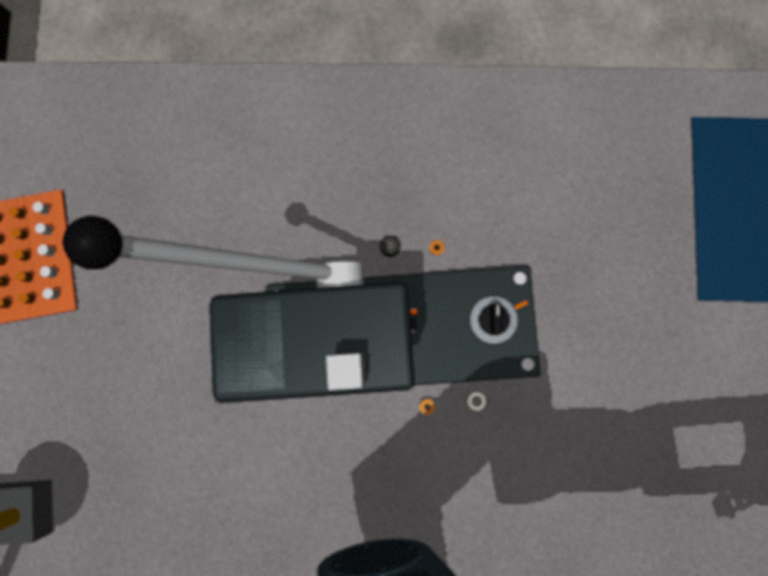

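```bash
cat > m.py <<'E'
from h import *
import pickle
C=pickle.load(open('c0.pkl','rb'))
def P(n,u,v,z): return onz(C[n],u/1.5,v/1.5,z)[:2]
print('top front corners',P('top',529,266,.03),P('top',540,375,.03))
print('scene front corners',P('scene',228,279,.03),P('scene',213,384,.03), 'rear+x',P('scene',541,379,.03))
for n,box in(('top',(430,280,560,360)),('scene',(215,285,310,365))):
    im=C[n]['image']; x0,y0,x1,y1=[int(b/1.5) for b in box]
    hsv=cv2.cvtColor(im,cv2.COLOR_RGB2HSV)
    m=((hsv[...,2]>110)&(hsv[...,1]<80)).astype(np.uint8)
    mm=np.zeros_like(m); mm[y0:y1,x0:x1]=m[y0:y1,x0:x1]
    cs,_=cv2.findContours(mm,cv2.RETR_EXTERNAL,cv2.CHAIN_APPROX_NONE)
    k=max(cs,key=cv2.contourArea); e=cv2.fitEllipse(k); print(n,'plate',e,[onz(C[n],*e[0],z)[:2] for z in(.03,.04)], 'w',[ (onz(C[n],*k[:,0].max(0),.04)-onz(C[n],*k[:,0].min(0),.04))[:2]])
    o=((hsv[...,0]<14)&(hsv[...,1]>150)&(hsv[...,2]>100)).astype(np.uint8)
    nl,_,st,ce=cv2.connectedComponentsWithStats(o)
    for i in range(1,nl):
        if st[i,4]>4 and st[i,4]<200: print(n,'orange',ce[i]*1.5,st[i,4])
E
python3 m.py
python3 - <<'E'
import pickle,cv2
C=pickle.load(open('c0.pkl','rb'))
a=cv2.resize(C['scene']['image'][170:260,135:330,::-1],None,fx=4,fy=4,interpolation=cv2.INTER_CUBIC)
cv2.imwrite('pics/crop1.png',a)
E
```

```text
top front corners [ 0.61489774 -0.1811636 ] [ 0.44987766 -0.19730593]
scene front corners [ 0.45245544 -0.19255809] [ 0.6165492  -0.17689907] rear+x [0.58253577 0.22162691]
top plate ((328.8012390136719, 212.96385192871094), (30.326833724975586, 30.522314071655273), 98.66046142578125) [array([ 0.53195178, -0.12672186]), array([ 0.53143879, -0.12513305])] w [array([-0.06615877, -0.067676  ])]
top orange [520.94117647 304.14705882] 17
top orange [413.45454545 310.63636364] 11
scene plate ((177.49620056152344, 218.39996337890625), (28.74631690979004, 34.81511688232422), 79.45423889160156) [array([ 0.52938922, -0.12664574]), array([ 0.53627625, -0.12419956])] w [array([0.0643094 , 0.08209368])]
scene orange [8.1 1.2] 5
scene orange [29.1  2.7] 5
scene orange [148.86428571   8.80714286] 140
scene orange [32.7  9.6] 5
scene orange [150.29032258  24.0483871 ] 31
scene orange [38.1 31.8] 5
scene orange [125.7  35.4] 5
scene orange [144.125  36.125] 12
scene orange [138.    44.25] 8
scene orange [360.79787234 306.57446809] 47
scene orange [231.2 342.7] 15
```

View pics/crop1.png

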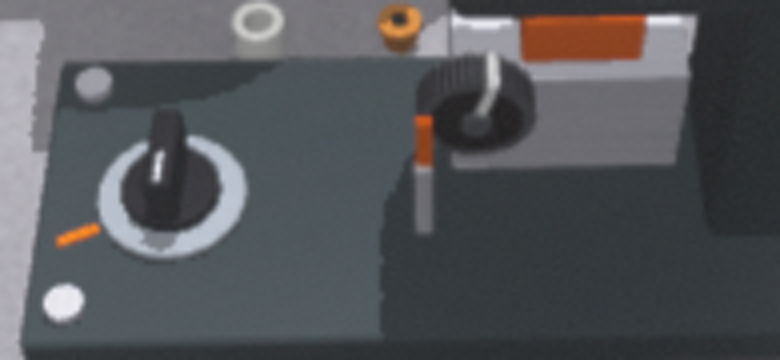

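```bash
cat >> h.py <<'E'
yaw=np.radians(5.3); O=np.array([.521,.019,0])
Rp=np.array([[np.cos(yaw),-np.sin(yaw),0],[np.sin(yaw),np.cos(yaw),0],[0,0,1]])
def W(p): return O+Rp@np.array(p,float)
def L(w): return Rp.T@(np.array(w)-O)
def onx(c,u,v,x):
    o,d=ray(c,u,v); o=L(o); d=Rp.T@d; return o+d*(x-o[0])/d[0]
E
python3 - <<'E'
from h import *
import pickle
C=pickle.load(open('c0.pkl','rb')); s=C['scene'];t=C['top']
f=lambda x,y:(135+x/4-.375,170+y/4-.375)
for n,p in(('hub',(478,126)),('line in',(484,112)),('line out',(492,57)),('left rim',(420,103)),('right face rim',(534,105)),('bottom',(480,152))):
    print(n,np.round(onx(s,*f(*p),.008)*1e3,1))
print('ptr top',np.round(onx(s,*f(424,116),.018)*1e3,1))
print('ptr in top view',np.round(L(onz(t,413.45/1.5,310.6/1.5,.111))*1e3,1))
print('knob bar ends scene z=.074',[np.round(L(onz(s,*f(*p),.074))*1e3,1) for p in((168,112),(158,182))])
print('mark',np.round(L(onz(t,520.9/1.5,304.1/1.5,.03))*1e3,1),np.round(L(onz(s,231.2/1.5,342.7/1.5,.03))*1e3,1))
print('plate',[np.round(L(onz(c,*p,.035))*1e3,1) for c,p in((t,(328.8,212.96)),(s,(177.5,218.4)))])
E
```

```text
hub [ 8.   1.2 97.8]
line in [  8.    3.7 108. ]
line out [  8.    6.4 146.1]
left rim [  8.  -24.7 115.2]
right face rim [  8.   25.9 112.4]
bottom [ 8.   2.5 78.1]
ptr top [ 18.  -23.1 118.7]
ptr in top view [ 14.6 -24.3 111. ]
knob bar ends scene z=.074 [array([ -21.8, -143.1,   74. ]), array([  18.6, -144.6,   74. ])]
mark [  17.7 -190.1   30. ] [  17.3 -188.4   30. ]
plate [array([  -2.7, -145.3,   35. ]), array([  -1.6, -144.9,   35. ])]
```

```bash
sed -i 's/\[.521,.019,0\]/[.519,.019,0]/' h.py
python3 -m inch '[{"delta_pos":[0,0,0],"roll":0.86,"fingers":0.09},{"delta_pos":[0,0,0],"roll":0.86,"fingers":0.09},{"delta_pos":[0,0,0],"roll":0.86,"fingers":0.09},{"delta_pos":[0.84,-0.92,0],"roll":0,"fingers":0.09},{"delta_pos":[0.84,-0.92,0],"roll":0,"fingers":0.09}]' &&
python3 -m inch '[{"delta_pos":[0.84,-0.92,0],"roll":0,"fingers":0.09},{"delta_pos":[0.84,-0.92,0],"roll":0,"fingers":0.09},{"delta_pos":[0.84,-0.92,0],"roll":0,"fingers":0.09},{"delta_pos":[0.84,-0.92,0],"roll":0,"fingers":0.09},{"delta_pos":[0.84,-0.92,0],"roll":0,"fingers":0.09}]' &&
python3 -m inch '[{"delta_pos":[0.84,-0.92,0],"roll":0,"fingers":0.09},{"delta_pos":[0.84,-0.92,0],"roll":0,"fingers":0.09},{"delta_pos":[0.84,-0.92,0],"roll":0,"fingers":0.09},{"delta_pos":[0.84,-0.92,0],"roll":0,"fingers":0.09},{"delta_pos":[0.84,-0.92,0],"roll":0,"fingers":0.09}]' &&
python3 -m inch '[{"delta_pos":[0.84,-0.92,0],"roll":0,"fingers":0.09},{"delta_pos":[0.84,-0.92,0],"roll":0,"fingers":0.09},{"delta_pos":[0.84,-0.92,0],"roll":0,"fingers":0.09},{"delta_pos":[0.84,-0.92,0],"roll":0,"fingers":0.09},{"delta_pos":[0.84,-0.92,0],"roll":0,"fingers":0.09}]'
cat > st.py <<'E'
from h import *
s=arm.read_state(); print('t',s['t'],'press mm',np.round(L(s['eef_pos'])*1e3,1),'yaw off deg',np.round(np.degrees(s['eef_rot'][2]-yaw),2),'F press',np.round(Rp.T@s['ft_force'],2),'w',s['grip_width'])
E
python3 st.py; python3 -c "
from h import *
cap('wrist','w1.png');c=cap('scene','s1.png')"
```

```text
t: 0.52
eef_pos: [0.2253, -0.4742, 0.2305]
eef_rot: [-3.14, 0.0, 0.091]
ft_force: [1.4, 0.6, 0.4]
grip_width: 0.906
gripper_force: 0.0
t: 0.93
eef_pos: [0.3012, -0.3735, 0.2309]
eef_rot: [-3.141, 0.0, 0.093]
ft_force: [1.0, -1.0, -0.4]
grip_width: 0.91
gripper_force: 0.0
t: 1.35
eef_pos: [0.3762, -0.274, 0.231]
eef_rot: [-3.141, 0.0, 0.094]
ft_force: [0.5, 0.7, 0.4]
grip_width: 0.912
gripper_force: 0.0
t: 1.77
eef_pos: [0.4512, -0.1746, 0.231]
eef_rot: [-3.141, 0.001, 0.094]
ft_force: [-0.2, 0.1, -0.1]
grip_width: 0.91
gripper_force: 0.0
t 1.7667 press mm [ -85.4 -186.5  231. ] yaw off deg 0.06 F press [-0.15  0.08 -0.09] w 0.9103407003306893
```

View pics/s1.png

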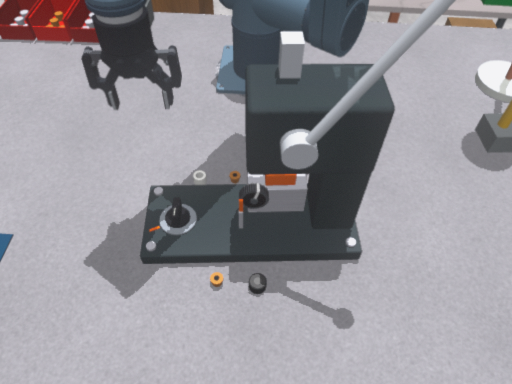

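```bash
python3 - <<'E'
import cv2
a=cv2.imread('pics/s1.png')[0:125,60:210]; b=cv2.imread('pics/w1.png')
a=cv2.resize(a,None,fx=3.2,fy=3.2,interpolation=cv2.INTER_CUBIC); b=cv2.resize(b,None,fx=.6,fy=.6)
import numpy as np
o=np.zeros((400,800,3),np.uint8); o[:a.shape[0],:a.shape[1]]=a; o[:b.shape[0],485:485+b.shape[1]]=b[:, :315]
cv2.imwrite('pics/c2.png',o)
from h import *
c=arm.capture('scene')
for dy in(-53,-38,0,38,53):
  print(dy,[np.round((proj(c,W([-.0854,-.1865+dy/1e3,.231+dz/1e3]))-[60,0])*3.2) for dz in(0,19,73)])
E
```

```text
-53 [array([161., 353.]), array([152., 325.]), array([124., 236.])]
-38 [array([190., 353.]), array([181., 324.]), array([155., 236.])]
0 [array([263., 352.]), array([255., 323.]), array([234., 234.])]
38 [array([335., 351.]), array([330., 322.]), array([313., 234.])]
53 [array([364., 350.]), array([359., 322.]), array([344., 233.])]
```

View pics/c2.png

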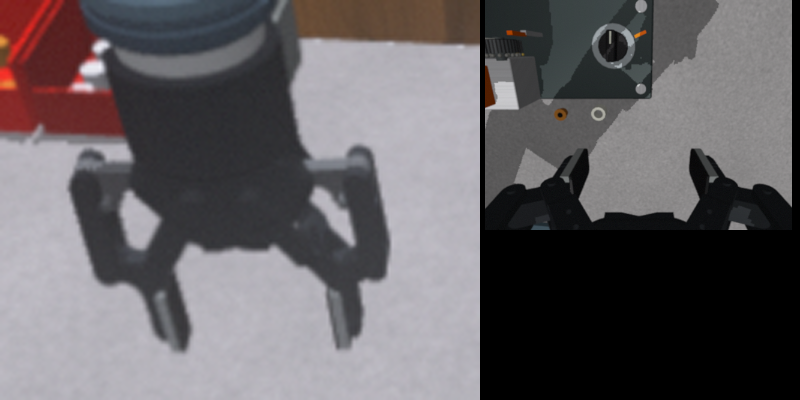

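```bash
python3 - <<'E'
from h import *
c=arm.capture('scene')
for n,p in dict(Rtip_in=(340,350),Rtip_out=(352,346),Rback=(362,310),Rback2=(363,288),Rbar_lo=(380,278),Rbar_out=(388,262),Rbar_top=(375,155),Rtop=(358,147),Ltip_in=(188,350),Ltip_out=(165,346),Lback=(150,300),Lbar_lo=(100,280),Lbar_top=(70,185),Ltop=(90,152),bodyL=(135,190),bodyR=(308,160),bodybot=(240,248),flangeL=(82,10),flangeR=(275,10)).items():
  q=onx(c,p[0]/3.2+60,p[1]/3.2,-.0854)*1e3-[-85.4,-186.5,231]; print(n,np.round(q[1:],0))
E
```

```text
Rtip_in [41.  0.]
Rtip_out [47.  3.]
Rback [56. 27.]
Rback2 [58. 40.]
Rbar_lo [67. 46.]
Rbar_out [72. 56.]
Rbar_top [ 73. 115.]
Rtop [ 66. 120.]
Ltip_in [-39.   2.]
Ltip_out [-50.   5.]
Lback [-50.  35.]
Lbar_lo [-72.  47.]
Lbar_top [-70. 101.]
Ltop [-56. 119.]
bodyL [-41.  98.]
bodyR [ 42. 113.]
bodybot [ 1. 65.]
flangeL [-40. 185.]
flangeR [ 40. 184.]
```

```bash

python3 -m inch '[{"delta_pos":[0.84,-0.86,0],"roll":0,"fingers":0.09},{"delta_pos":[0.84,-0.86,0],"roll":0,"fingers":0.09},{"delta_pos":[0.84,-0.86,0],"roll":0,"fingers":0.09},{"delta_pos":[0.84,-0.86,0.4],"roll":0,"fingers":0.09},{"delta_pos":[0.84,-0.86,0.8],"roll":0,"fingers":0.09}]' &&
python3 -m inch '[{"delta_pos":[0,0,0.9],"roll":0,"fingers":0.09},{"delta_pos":[0,0,0.9],"roll":0,"fingers":0.09},{"delta_pos":[0,0,0.8],"roll":0,"fingers":0.09},{"delta_pos":[0,0,0.6],"roll":0,"fingers":0.09},{"delta_pos":[0,0,0.3],"roll":0,"fingers":0.09}]'
python3 st.py; python3 -c "
from h import *
c=cap('scene')
s=arm.read_state();u=proj(c,s['eef_pos']);print(u)
a=c['image'][20:245,110:310,::-1];cv2.imwrite('pics/s3.png',cv2.resize(a,None,fx=2.6,fy=2.6,interpolation=cv2.INTER_CUBIC))"
```

```text
t: 2.38
eef_pos: [0.5278, -0.0834, 0.2088]
eef_rot: [3.139, -0.003, 0.092]
ft_force: [0.2, -0.5, -0.3]
grip_width: 0.914
gripper_force: 0.0
t: 2.8
eef_pos: [0.5249, -0.0832, 0.1353]
eef_rot: [-3.14, 0.003, 0.092]
ft_force: [-0.2, -0.6, 0.8]
grip_width: 0.91
gripper_force: 0.0
t 2.8 press mm [  -3.5 -102.3  135.3] yaw off deg -0.01 F press [-0.24 -0.57  0.81] w 0.910138186629304
[195.08325712 182.99488022]
```

View pics/s3.png

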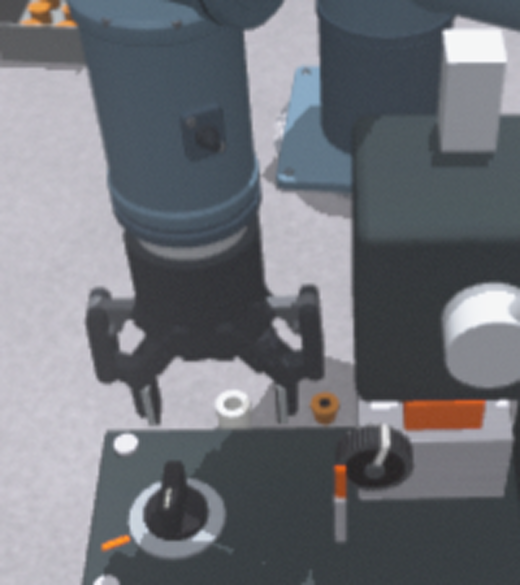

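```bash

python3 -m inch '[{"delta_pos":[0.05,0,0.9],"roll":0,"fingers":0.09},{"delta_pos":[0.05,0,0.8],"roll":0,"fingers":0.09},{"delta_pos":[0,0,0.5],"roll":0,"fingers":0.09},{"delta_pos":[0,0,0.3],"roll":0,"fingers":0.09},{"delta_pos":[0,0,0.1],"roll":0,"fingers":0.09}]' && python3 st.py &&
python3 -m inch '[{"delta_pos":[0,-0.3,0],"roll":0,"fingers":0.09},{"delta_pos":[0,-0.3,0],"roll":0,"fingers":0.09},{"delta_pos":[0,-0.2,0],"roll":0,"fingers":0.09},{"delta_pos":[0,-0.1,0],"roll":0,"fingers":0.09},{"delta_pos":[0,0,0],"roll":0,"fingers":0.09}]'
python3 st.py; python3 -c "
from h import *
c=cap('scene')
s=arm.read_state();print(proj(c,s['eef_pos'])*4-np.array([160,110])*4)
a=c['image'][110:240,160:310,::-1];cv2.imwrite('pics/s4.png',cv2.resize(a,None,fx=4,fy=4,interpolation=cv2.INTER_CUBIC))"
```

```text
t: 3.27
eef_pos: [0.528, -0.0825, 0.0847]
eef_rot: [-3.141, 0.001, 0.093]
ft_force: [-0.0, -0.3, -0.4]
grip_width: 0.908
gripper_force: 0.0
t 3.2667 press mm [  -0.4 -101.9   84.7] yaw off deg 0.03 F press [-0.05 -0.27 -0.43] w 0.907752413271081
t: 3.68
eef_pos: [0.527, -0.0636, 0.0859]
eef_rot: [3.141, -0.001, 0.095]
ft_force: [-0.8, 0.1, -0.2]
grip_width: 0.909
gripper_force: 0.0
t 3.6833 press mm [  0.3 -83.   85.9] yaw off deg 0.13 F press [-0.74  0.17 -0.16] w 0.9088979913456992
[191.46384934 366.89945932]
```

View pics/s4.png

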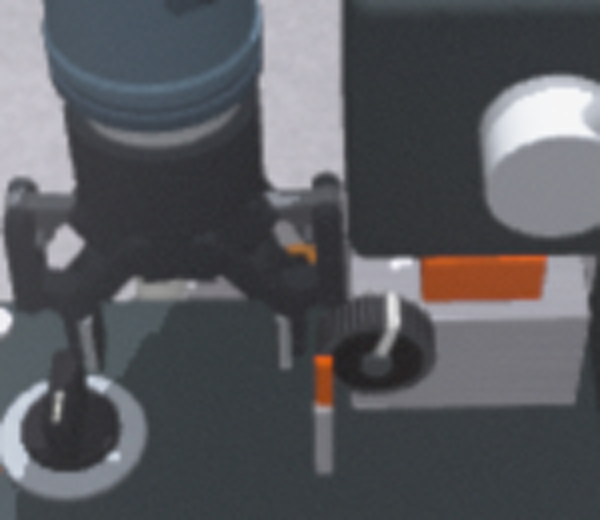

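```bash
python3 - <<'E'
from h import *
c=cap('scene'); im=cv2.resize(c['image'][110:240,160:310],None,fx=4,fy=4,interpolation=cv2.INTER_CUBIC)
f=lambda p:(160+p[0]/4-.375,110+p[1]/4-.375)
for n,p in dict(tip_bot=(287,369),tip_bot_l=(278,366),finger_back=(303,345),bar_lo_out=(343,300),bar_out=(347,270),bar_top=(328,175)).items():
  for x in(.011,0,-.011): print(n,x,np.round(onx(c,*f(p),x)[1:]*1e3,1),end=' ')
  print()
for x in(-8,0,8): print((proj(c,W([x/1e3,0,.126]))-[160,110])*4,(proj(c,W([x/1e3,-.026,.1]))-[160,110])*4)
g=cv2.cvtColor(im,cv2.COLOR_RGB2GRAY)
for x in(310,320,330,340,345): print(x,g[250:345:5,x])
E
```

```text
tip_bot 0.011 [-39.9  98.1] tip_bot 0 [-40.2  83.7] tip_bot -0.011 [-40.6  69.3] 
tip_bot_l 0.011 [-43.9 100.4] tip_bot_l 0 [-44.3  86.1] tip_bot_l -0.011 [-44.8  71.8] 
finger_back 0.011 [-32.4 115.3] finger_back 0 [-32.6 101.3] finger_back -0.011 [-32.7  87.4] 
bar_lo_out 0.011 [-14.8 145.9] bar_lo_out 0 [-14.5 132.6] bar_lo_out -0.011 [-14.3 119.4] 
bar_out 0.011 [-13.1 165.5] bar_out 0 [-12.8 152.7] bar_out -0.011 [-12.5 139.9] 
bar_top 0.011 [-20.6 222.6] bar_top 0 [-20.5 211.2] bar_top -0.011 [-20.4 199.7] 
[373.77755584 293.66297606] [315.85027363 331.2470703 ]
[374.39793919 307.59296733] [316.08183902 345.06003894]
[375.0265651  321.70854437] [316.31657323 359.05191333]
310 [104 106  87  64  57  55  56  56  47  45  46  50  57  60  62  62  59  61
  59]
320 [48 49 49 50 45 49 48 48 47 47 47 51 60 60 57 53 52 51 52]
330 [49 49 50 49 49 48 47 49 47 49 51 47 57 58 59 56 57 59 58]
340 [58 53 55 54 52 54 53 52 51 48 47 51 61 62 61 62 61 62 58]
345 [94 83 83 83 81 85 84 85 75 70 61 63 68 67 70 73 68 60 45]
```

```bash

python3 -m inch '[{"delta_pos":[0,0,0.2],"roll":0,"fingers":0.09},{"delta_pos":[0,0,0.2],"roll":0,"fingers":0.09},{"delta_pos":[0,-0.15,0],"roll":0,"fingers":0.09},{"delta_pos":[0,-0.15,0],"roll":0,"fingers":0.09},{"delta_pos":[0,0,0],"roll":0,"fingers":0.09}]' && python3 st.py &&
python3 -m inch '[{"delta_pos":[0,-0.05,0],"roll":0,"fingers":0.09},{"delta_pos":[0,-0.05,0],"roll":0,"fingers":0.09},{"delta_pos":[0,0,0],"roll":0,"fingers":0.09},{"delta_pos":[0,0,0],"roll":0,"fingers":0.09},{"delta_pos":[0,0,0],"roll":0,"fingers":0.09}]' && python3 st.py
```

```text
t: 4.2
eef_pos: [0.5258, -0.0581, 0.077]
eef_rot: [3.141, 0.001, 0.094]
ft_force: [-0.4, -1.5, -1.4]
grip_width: 0.908
gripper_force: 0.6
t 4.2 press mm [ -0.3 -77.4  77. ] yaw off deg 0.09 F press [-0.53 -1.47 -1.41] w 0.908180492952657
t: 4.62
eef_pos: [0.5258, -0.0568, 0.0774]
eef_rot: [3.141, 0.0, 0.094]
ft_force: [-1.5, -4.8, -0.5]
grip_width: 0.91
gripper_force: 2.3
t 4.6167 press mm [ -0.2 -76.1  77.4] yaw off deg 0.07 F press [-1.97 -4.63 -0.52] w 0.9097494555773518
```

```bash

python3 -m inch '[{"delta_pos":[0,-0.05,0],"roll":0,"fingers":0.09},{"delta_pos":[0,-0.05,0],"roll":0,"fingers":0.09},{"delta_pos":[0,0,0],"roll":0,"fingers":0.09},{"delta_pos":[0,0,0.1],"roll":0,"fingers":0.09},{"delta_pos":[0,0,0.1],"roll":0,"fingers":0.09}]' && python3 st.py
python3 -c "
from h import *
c=cap('scene','s5.png')"
```

```text
t: 5.03
eef_pos: [0.5258, -0.0556, 0.0736]
eef_rot: [3.14, 0.0, 0.094]
ft_force: [-2.9, -6.3, 2.6]
grip_width: 0.912
gripper_force: 3.3
t 5.0333 press mm [ -0.1 -74.9  73.6] yaw off deg 0.09 F press [-3.47 -5.96  2.57] w 0.9121181668636378
```

```bash

python3 -m inch '[{"delta_pos":[0,0,0.1],"roll":0,"fingers":0.09},{"delta_pos":[0,0,0.1],"roll":0,"fingers":0.09},{"delta_pos":[0,0,0],"roll":0,"fingers":0.09},{"delta_pos":[0,0,0],"roll":0,"fingers":0.09},{"delta_pos":[0,0,0],"roll":0,"fingers":0.09}]' && python3 st.py
cat > wh.py <<'E'
from h import *
import sys
c=cap('scene'); y0,x0=185,230
a=cv2.resize(c['image'][y0:y0+32,x0:x0+50],None,fx=8,fy=8,interpolation=cv2.INTER_CUBIC)
hsv=cv2.cvtColor(a,cv2.COLOR_RGB2HSV); m=((hsv[...,2]>130)&(hsv[...,1]<70)).astype(np.uint8)
# unwarp the wheel's face plane (x=8): white pixels within the face, angle from top toward front
ys,xs=np.nonzero(m); r=[]
for x,y in zip(xs[::3],ys[::3]):
    q=onx(c,x0+x/8-.44,y0+y/8-.44,.008)[1:]*1e3-[.6,100]; r.append([np.hypot(*q),np.degrees(np.arctan2(-q[0],q[1]))])
r=np.array(r); k=(r[:,0]>8)&(r[:,0]<25); print('n',k.sum(),'angle front of top: median',np.median(r[k,1]) if k.any() else None,'-> wheel deg',np.median(r[k,1])-65 if k.any() else None)
if len(sys.argv)>1: cv2.imwrite('pics/'+sys.argv[1],a[:,:,::-1])
E
python3 wh.py wh1.png
```

```text
t: 5.5
eef_pos: [0.5259, -0.0558, 0.0695]
eef_rot: [3.139, 0.0, 0.094]
ft_force: [-2.8, -8.6, -0.6]
grip_width: 0.906
gripper_force: 4.3
t 5.5 press mm [ -0.  -75.1  69.5] yaw off deg 0.09 F press [-3.61 -8.35 -0.56] w 0.9059054645803167
n 277 angle front of top: median -13.257721400802676 -> wheel deg -78.25772140080268
```

View pics/wh1.png

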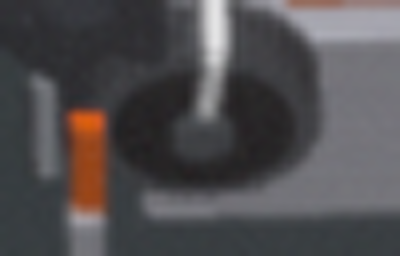

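```bash
sed -i "s/^c=cap('scene'); /import pickle\nc=pickle.load(open('c0.pkl','rb'))['scene'] if sys.argv[1:]==['0'] else cap('scene'); /; s/if len(sys.argv)>1:/if len(sys.argv)>1 and sys.argv[1]!='0':/" wh.py
python3 wh.py 0; python3 wh.py
python3 -m inch '[{"delta_pos":[0,0.1,0],"roll":0,"fingers":0.09},{"delta_pos":[0,0.2,0],"roll":0,"fingers":0.09},{"delta_pos":[0,0.2,0],"roll":0,"fingers":0.09},{"delta_pos":[0,0.0,0],"roll":0,"fingers":0.09},{"delta_pos":[0,0,0],"roll":0,"fingers":0.09}]' && python3 st.py; python3 wh.py
```

```text
n 234 angle front of top: median -16.53139459258395 -> wheel deg -81.53139459258395
n 282 angle front of top: median -13.454480956743609 -> wheel deg -78.45448095674361
t: 6.02
eef_pos: [0.5269, -0.0642, 0.0694]
eef_rot: [-3.141, -0.0, 0.093]
ft_force: [0.5, -0.5, -0.2]
grip_width: 0.91
gripper_force: 0.0
t 6.0167 press mm [  0.2 -83.5  69.4] yaw off deg 0.03 F press [ 0.46 -0.5  -0.18] w 0.9096925219284211
n 260 angle front of top: median 6.5443900608637975 -> wheel deg -58.4556099391362
```

```bash

python3 -m inch '[{"delta_pos":[-0.05,0,-0.2],"roll":0,"fingers":0.09},{"delta_pos":[-0.05,0,-0.2],"roll":0,"fingers":0.09},{"delta_pos":[0,-0.15,0],"roll":0,"fingers":0.09},{"delta_pos":[0,-0.15,0],"roll":0,"fingers":0.09},{"delta_pos":[0,0,0],"roll":0,"fingers":0.09}]' && python3 st.py &&
python3 -m inch '[{"delta_pos":[0,-0.1,0],"roll":0,"fingers":0.09},{"delta_pos":[0,-0.05,0],"roll":0,"fingers":0.09},{"delta_pos":[0,0,0],"roll":0,"fingers":0.09},{"delta_pos":[0,0,0.1],"roll":0,"fingers":0.09},{"delta_pos":[0,0,0.1],"roll":0,"fingers":0.09}]' && python3 st.py &&
python3 -m inch '[{"delta_pos":[0,0,0.1],"roll":0,"fingers":0.09},{"delta_pos":[0,0,0.1],"roll":0,"fingers":0.09},{"delta_pos":[0,0,0],"roll":0,"fingers":0.09},{"delta_pos":[0,0,0],"roll":0,"fingers":0.09},{"delta_pos":[0,0,0],"roll":0,"fingers":0.09}]' && python3 st.py; python3 wh.py
```

```text
t: 6.48
eef_pos: [0.5244, -0.0581, 0.0776]
eef_rot: [3.141, -0.001, 0.094]
ft_force: [0.6, 0.3, 0.3]
grip_width: 0.912
gripper_force: 0.2
t 6.4833 press mm [ -1.7 -77.2  77.6] yaw off deg 0.09 F press [0.58 0.22 0.29] w 0.9122559242687178
t: 6.9
eef_pos: [0.5244, -0.0562, 0.0736]
eef_rot: [3.14, -0.001, 0.094]
ft_force: [-0.1, -4.5, 4.4]
grip_width: 0.909
gripper_force: 1.8
t 6.9 press mm [ -1.6 -75.3  73.6] yaw off deg 0.06 F press [-0.52 -4.5   4.36] w 0.9093555899559477
t: 7.32
eef_pos: [0.5245, -0.0564, 0.0693]
eef_rot: [3.14, -0.001, 0.094]
ft_force: [1.7, -6.4, 0.6]
grip_width: 0.907
gripper_force: 3.3
t 7.3167 press mm [ -1.5 -75.6  69.3] yaw off deg 0.07 F press [ 1.15 -6.5   0.58] w 0.9073326664321545
n 298 angle front of top: median 5.550046854515557 -> wheel deg -59.44995314548444
```

```bash

python3 -m inch '[{"delta_pos":[0,0.1,0],"roll":0,"fingers":0.09},{"delta_pos":[0,0.2,0],"roll":0,"fingers":0.09},{"delta_pos":[0,0.1,0],"roll":0,"fingers":0.09},{"delta_pos":[0,0,-0.2],"roll":0,"fingers":0.09},{"delta_pos":[0,0,-0.2],"roll":0,"fingers":0.09}]' && python3 st.py; python3 wh.py
```

```text
t: 7.78
eef_pos: [0.5239, -0.0631, 0.077]
eef_rot: [-3.14, 0.002, 0.093]
ft_force: [1.0, -0.5, -0.3]
grip_width: 0.909
gripper_force: 0.0
t 7.7833 press mm [ -2.7 -82.2  77. ] yaw off deg 0.05 F press [ 0.92 -0.64 -0.31] w 0.9093098109202001
n 263 angle front of top: median 14.521706810735875 -> wheel deg -50.47829318926412
```

```bash
python3 wh.py wh2.png
```

```text
n 262 angle front of top: median 14.41549084672761 -> wheel deg -50.58450915327239
```

View pics/wh2.png

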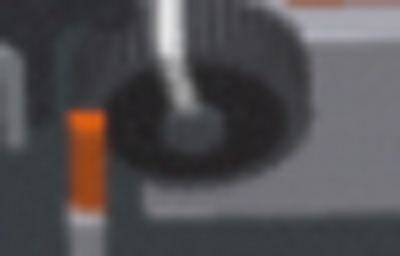

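```bash

python3 -m inch '[{"delta_pos":[0,0.2,0],"roll":0,"fingers":0.09},{"delta_pos":[0,0,0],"roll":0,"fingers":0.09},{"delta_pos":[0,0,0],"roll":0,"fingers":0.09},{"delta_pos":[0,0,0],"roll":0,"fingers":0.09},{"delta_pos":[0,0,0],"roll":0,"fingers":0.09}]' >/dev/null; python3 wh.py; python3 - <<'E'
from h import *
import cv2
c=cap('scene')
for w in(-80,-60,-50,-40,-20,0):
  a=np.radians(65+w)
  print(w,[np.round(((proj(c,W([.008,-r*np.sin(a)/1e3,.1+r*np.cos(a)/1e3]))-[230,185])+.44)*8) for r in(0,10,24)])
a=cv2.resize(c['image'][185:217,230:280],None,fx=8,fy=8,interpolation=cv2.INTER_CUBIC);h=cv2.cvtColor(a,cv2.COLOR_RGB2HSV)
m=(h[...,2]>120)&(h[...,1]<70)
for y in range(0,140,10):
  x=np.nonzero(m[y,120:260])[0]+120; print(y,x.min() if len(x) else 0,x.max() if len(x) else 0)
E
```

```text
n 265 angle front of top: median 14.382258263245252 -> wheel deg -50.61774173675475
-80 [array([192., 120.]), array([204.,  93.]), array([222.,  55.])]
-60 [array([192., 120.]), array([189.,  92.]), array([184.,  53.])]
-50 [array([192., 120.]), array([181.,  93.]), array([165.,  55.])]
-40 [array([192., 120.]), array([173.,  95.]), array([147.,  60.])]
-20 [array([192., 120.]), array([161., 101.]), array([116.,  74.])]
0 [array([192., 120.]), array([152., 109.]), array([95., 93.])]
0 152 183
10 153 184
20 153 184
30 153 184
40 154 184
50 156 184
60 161 183
70 166 183
80 170 187
90 173 190
100 176 191
110 0 0
120 0 0
130 0 0
```

```bash

python3 -m inch '[{"delta_pos":[0.03,-0.2,-0.03],"roll":0,"fingers":0.09},{"delta_pos":[0,-0.2,0],"roll":0,"fingers":0.09},{"delta_pos":[0,-0.15,0],"roll":0,"fingers":0.09},{"delta_pos":[0,-0.05,0],"roll":0,"fingers":0.09},{"delta_pos":[0,0,0],"roll":0,"fingers":0.09}]' && python3 st.py && 
python3 -m inch '[{"delta_pos":[0,0,0.1],"roll":0,"fingers":0.09},{"delta_pos":[0,0,0.1],"roll":0,"fingers":0.09},{"delta_pos":[0,0,0.1],"roll":0,"fingers":0.09},{"delta_pos":[0,0,0],"roll":0,"fingers":0.09},{"delta_pos":[0,0,0],"roll":0,"fingers":0.09}]' && python3 st.py; python3 wh.py
```

```text
t: 8.82
eef_pos: [0.5248, -0.056, 0.0783]
eef_rot: [3.14, -0.001, 0.095]
ft_force: [0.3, -4.6, 2.2]
grip_width: 0.906
gripper_force: 2.3
t 8.8167 press mm [ -1.1 -75.2  78.3] yaw off deg 0.12 F press [-0.1  -4.62  2.2 ] w 0.9057846147926384
t: 9.23
eef_pos: [0.5249, -0.0566, 0.0717]
eef_rot: [3.14, -0.001, 0.094]
ft_force: [1.1, -6.9, -1.2]
grip_width: 0.909
gripper_force: 3.5
t 9.2333 press mm [ -1.1 -75.8  71.7] yaw off deg 0.06 F press [ 0.48 -7.02 -1.21] w 0.9090062548875549
n 299 angle front of top: median 22.092483338910853 -> wheel deg -42.90751666108915
```

```bash

python3 -m inch '[{"delta_pos":[0,-0.03,0.1],"roll":0,"fingers":0.09},{"delta_pos":[0,0,0.05],"roll":0,"fingers":0.09},{"delta_pos":[0,0,0],"roll":0,"fingers":0.09},{"delta_pos":[0,0,0],"roll":0,"fingers":0.09},{"delta_pos":[0,0,0],"roll":0,"fingers":0.09}]' && python3 st.py; python3 wh.py
python3 -m inch '[{"delta_pos":[0,0.2,0],"roll":0,"fingers":0.09},{"delta_pos":[0,0.3,0],"roll":0,"fingers":0.09},{"delta_pos":[0,0,0],"roll":0,"fingers":0.09},{"delta_pos":[0,0,0],"roll":0,"fingers":0.09},{"delta_pos":[0,0,0],"roll":0,"fingers":0.09}]' && python3 st.py; python3 wh.py
```

```text
t: 9.7
eef_pos: [0.525, -0.056, 0.0689]
eef_rot: [3.14, -0.001, 0.094]
ft_force: [0.3, -7.3, 0.8]
grip_width: 0.912
gripper_force: 3.5
t 9.7 press mm [ -1.  -75.3  68.9] yaw off deg 0.06 F press [-0.39 -7.27  0.84] w 0.9117217689978542
n 267 angle front of top: median 26.07053090257067 -> wheel deg -38.92946909742933
t: 10.17
eef_pos: [0.5251, -0.0645, 0.0686]
eef_rot: [-3.141, 0.001, 0.093]
ft_force: [-0.5, -0.9, 0.9]
grip_width: 0.913
gripper_force: 0.0
t 10.1667 press mm [ -1.7 -83.7  68.6] yaw off deg 0.05 F press [-0.57 -0.82  0.9 ] w 0.9130879146051407
n 295 angle front of top: median 29.755902627848666 -> wheel deg -35.24409737215133
```

```bash
cat > ln.py <<'E'
from h import *
c=cap('scene'); y0,x0=185,230
a=cv2.resize(c['image'][y0:y0+32,x0:x0+50],None,fx=8,fy=8,interpolation=cv2.INTER_CUBIC);cv2.imwrite('pics/ln.png',a[:,:,::-1])
h=cv2.cvtColor(a,cv2.COLOR_RGB2HSV); m=(h[...,2]>120)&(h[...,1]<70)
for y in range(0,150,15):
  x=np.nonzero(m[y,108:260])[0]+108
  if len(x): xm=(x.min()+x.max())/2; q=onx(c,x0+xm/8-.44,y0+y/8-.44,.008)[1:]*1e3-[1.2,97.8]; print(y,x.min(),x.max(),'r %.1f wheel %.1f'%(np.hypot(*q),np.degrees(np.arctan2(-q[0],q[1]))-65))
E
python3 ln.py
```

```text
0 128 259 r 44.3 wheel -63.1
15 128 156 r 41.4 wheel -47.4
30 128 156 r 36.6 wheel -45.0
45 128 156 r 31.7 wheel -41.8
60 131 159 r 26.7 wheel -38.7
75 142 166 r 21.0 wheel -37.2
90 154 175 r 15.1 wheel -35.5
105 167 185 r 9.0 wheel -32.8
```

View pics/ln.png

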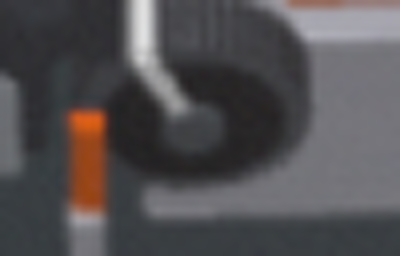

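```bash
cat > ang.py <<'E'
from h import *
c=cap('scene'); y0,x0=180,225
a=cv2.resize(c['image'][y0:y0+45,x0:x0+60],None,fx=8,fy=8,interpolation=cv2.INTER_CUBIC)
h=cv2.cvtColor(a,cv2.COLOR_RGB2HSV); m=(h[...,2]>120)&(h[...,1]<70)
# white pixels around the face's edge: annulus on the plane x=8, angle from top toward front
for r in(12,16,20,24):
  t=np.arange(-60,100); v=[]
  for k in t:
    u=((proj(c,W([.008,.0012-r/1e3*np.sin(np.radians(k)),.0978+r/1e3*np.cos(np.radians(k))]))-[x0,y0])+.44)*8
    v.append(m[int(round(u[1])),int(round(u[0]))])
  v=np.array(v); print('r',r,'wheel', round(t[v].mean()-65,1) if v.any() else None,'span',v.sum())
E
python3 -m inch '[{"delta_pos":[0,0,-0.25],"roll":0,"fingers":0.09},{"delta_pos":[0,0,-0.25],"roll":0,"fingers":0.09},{"delta_pos":[0,-0.2,0],"roll":0,"fingers":0.09},{"delta_pos":[0,-0.2,0],"roll":0,"fingers":0.09},{"delta_pos":[0,-0.1,0],"roll":0,"fingers":0.09}]' && 
python3 -m inch '[{"delta_pos":[0,-0.04,0],"roll":0,"fingers":0.09},{"delta_pos":[0,0,0.1],"roll":0,"fingers":0.09},{"delta_pos":[0,0,0.1],"roll":0,"fingers":0.09},{"delta_pos":[0,0,0.1],"roll":0,"fingers":0.09},{"delta_pos":[0,0,0.1],"roll":0,"fingers":0.09}]' && python3 st.py; python3 ang.py
python3 -m inch '[{"delta_pos":[0,0,0.08],"roll":0,"fingers":0.09},{"delta_pos":[0,0,0],"roll":0,"fingers":0.09},{"delta_pos":[0,0.2,0],"roll":0,"fingers":0.09},{"delta_pos":[0,0.3,0],"roll":0,"fingers":0.09},{"delta_pos":[0,0,0],"roll":0,"fingers":0.09}]' && python3 st.py; python3 ang.py
```

```text
t: 10.68
eef_pos: [0.5252, -0.0554, 0.0794]
eef_rot: [3.139, -0.002, 0.094]
ft_force: [0.2, -7.6, 0.7]
grip_width: 0.905
gripper_force: 3.7
t: 11.1
eef_pos: [0.5253, -0.0556, 0.0715]
eef_rot: [3.138, -0.002, 0.094]
ft_force: [1.8, -7.8, 0.9]
grip_width: 0.911
gripper_force: 4.1
t 11.1 press mm [ -0.7 -74.9  71.5] yaw off deg 0.1 F press [ 1.09 -7.89  0.87] w 0.9114134259909525
r 12 wheel -24.5 span 22
r 16 wheel -27.5 span 18
r 20 wheel -27.0 span 17
r 24 wheel -29.0 span 17
t: 11.57
eef_pos: [0.5253, -0.0644, 0.0692]
eef_rot: [-3.141, 0.0, 0.093]
ft_force: [0.0, -0.5, 0.5]
grip_width: 0.912
gripper_force: 0.0
t 11.5667 press mm [ -1.5 -83.7  69.2] yaw off deg 0.05 F press [-0.04 -0.52  0.51] w 0.9117328003676274
r 12 wheel -17.0 span 27
r 16 wheel -19.0 span 19
r 20 wheel -18.5 span 14
r 24 wheel -18.5 span 16
```

```bash

python3 -m inch '[{"delta_pos":[0,0,-0.25],"roll":0,"fingers":0.09},{"delta_pos":[0,0,-0.25],"roll":0,"fingers":0.09},{"delta_pos":[0,-0.2,0],"roll":0,"fingers":0.09},{"delta_pos":[0,-0.2,0],"roll":0,"fingers":0.09},{"delta_pos":[0,-0.1,0],"roll":0,"fingers":0.09}]' && 
python3 -m inch '[{"delta_pos":[0,-0.04,0],"roll":0,"fingers":0.09},{"delta_pos":[0,0,0.1],"roll":0,"fingers":0.09},{"delta_pos":[0,0,0.1],"roll":0,"fingers":0.09},{"delta_pos":[0,0,0.1],"roll":0,"fingers":0.09},{"delta_pos":[0,0,0.1],"roll":0,"fingers":0.09}]' && python3 st.py; python3 ang.py
python3 -m inch '[{"delta_pos":[0,0,0.08],"roll":0,"fingers":0.09},{"delta_pos":[0,0,0],"roll":0,"fingers":0.09},{"delta_pos":[0,0.2,0],"roll":0,"fingers":0.09},{"delta_pos":[0,0.3,0],"roll":0,"fingers":0.09},{"delta_pos":[0,0,0],"roll":0,"fingers":0.09}]' && python3 st.py; python3 ang.py
```

```text
t: 12.03
eef_pos: [0.5252, -0.0548, 0.0799]
eef_rot: [3.139, -0.002, 0.094]
ft_force: [0.5, -7.9, 0.5]
grip_width: 0.912
gripper_force: 4.2
t: 12.45
eef_pos: [0.5253, -0.0551, 0.0721]
eef_rot: [3.138, -0.002, 0.095]
ft_force: [0.5, -10.0, 1.7]
grip_width: 0.91
gripper_force: 4.9
t 12.45 press mm [ -0.6 -74.3  72.1] yaw off deg 0.12 F press [ -0.4  -10.     1.67] w 0.909959616462921
r 12 wheel -3.0 span 31
r 16 wheel -3.5 span 20
r 20 wheel -5.5 span 18
r 24 wheel -10.0 span 19
t: 12.92
eef_pos: [0.5252, -0.0635, 0.0697]
eef_rot: [-3.141, 0.0, 0.093]
ft_force: [0.5, -0.8, -0.4]
grip_width: 0.907
gripper_force: 0.0
t 12.9167 press mm [ -1.4 -82.7  69.7] yaw off deg 0.05 F press [ 0.48 -0.81 -0.4 ] w 0.9073457945575822
r 12 wheel 0.5 span 30
r 16 wheel 0.5 span 20
r 20 wheel 0.0 span 17
r 24 wheel 0.5 span 18
```

```bash

python3 -m inch '[{"delta_pos":[0,0.8,-0.3],"roll":0,"fingers":0.09},{"delta_pos":[0,0.8,-0.9],"roll":0,"fingers":0.09},{"delta_pos":[0,0.8,-0.5],"roll":0,"fingers":0.09},{"delta_pos":[0.05,0.7,0],"roll":0,"fingers":0.09},{"delta_pos":[0,0,0],"roll":0,"fingers":0.09}]' && python3 st.py; python3 ang.py
python3 - <<'E'
from h import *
import pickle
c=pickle.load(open('c0.pkl','rb'))['top']
a=cv2.resize(c['image'][195:232,310:350],None,fx=8,fy=8,interpolation=cv2.INTER_CUBIC);g=cv2.cvtColor(a,cv2.COLOR_RGB2GRAY)
# white line on the bar: bright blob inside the black knob, press coords at z=.074
f=(g>110).astype(np.uint8); n,_,st,ce=cv2.connectedComponentsWithStats(f)
for i in range(1,n):
    if 20<st[i,4]<2500: print(st[i],np.round(L(onz(c,310+ce[i][0]/8-.44,195+ce[i][1]/8-.44,.074))*1e3,1))
w=cap('wrist'); cv2.imwrite('pics/w5.png',w['image'][:,:,::-1])
h=cv2.cvtColor(w['image'],cv2.COLOR_RGB2HSV)
for p in([0,-.145,.074],[.023,-.145,.074],[-.023,-.145,.074],[.0195,-.189,.03]): print(p,np.round(proj(w,W(p)),1))
o=((h[...,0]<14)&(h[...,1]>150)&(h[...,2]>100)).astype(np.uint8); n,_,st,ce=cv2.connectedComponentsWithStats(o)
for i in range(1,n):
    if st[i,4]>15: print('orange',ce[i],st[i,4],np.round(L(onz(w,*ce[i],.03))*1e3,1))
b=((h[...,2]>150)&(h[...,1]<60)).astype(np.uint8); n,_,st,ce=cv2.connectedComponentsWithStats(b)
for i in range(1,n):
    if 15<st[i,4]<3000: print('white',st[i],np.round(L(onz(w,*ce[i],.074))*1e3,1))
E
```

```text
t: 13.38
eef_pos: [0.533, -0.1271, 0.1041]
eef_rot: [3.14, -0.002, 0.092]
ft_force: [0.1, -0.3, -0.3]
grip_width: 0.912
gripper_force: 0.0
t 13.3833 press mm [   0.5 -146.8  104.1] yaw off deg -0.03 F press [ 0.03 -0.35 -0.29] w 0.9123804087222741
r 12 wheel 1.0 span 31
r 16 wheel 1.0 span 21
r 20 wheel 0.5 span 18
r 24 wheel 0.5 span 18
[275  55  45  25 349] [  16.6 -180.    74. ]
[168  75  15  43 532] [  11. -146.   74.]
[0, -0.145, 0.074] [257.3 229. ]
[0.023, -0.145, 0.074] [257.3 191.2]
[-0.023, -0.145, 0.074] [257.3 263.9]
[0.0195, -0.189, 0.03] [321.1 175.8]
orange [319.17931034 175.12413793] 145 [  20.  -187.7   30. ]
orange [ 18.         214.69984686] 653 [-9.5 28.9 30. ]
white [228  45  26  30 457] [  90.8 -137.3   74. ]
white [312 101  29  30 664] [  64.3 -180.7   74. ]
white [254 195   5  29 110] [  12.4 -144.3   74. ]
white [ 27 196  15  10  77] [ 18.7 -18.3  74. ]
white [  0 240  15 107 835] [-49.1  16.6  74. ]
white [303 281  25  22 432] [ -42.6 -180.8   74. ]
white [127 294  13  10  85] [-47.5 -67.8  74. ]
white [374 294  13  10  85] [ -47.6 -221.2   74. ]
white [175 363  10   7  37] [-102.6  -91.6   74. ]
white [ 77 369  31  15 333] [-114.3  -30.2   74. ]
white [406 369  31  15 339] [-114.3 -258.8   74. ]
```

```bash

python3 -m inch '[{"delta_pos":[0,-0.1,0.8],"roll":0,"fingers":0.09},{"delta_pos":[0,0,0.8],"roll":0,"fingers":0.3},{"delta_pos":[0,0,0.6],"roll":0,"fingers":0.4},{"delta_pos":[0,0,0.4],"roll":0,"fingers":0.5},{"delta_pos":[0,0,0.1],"roll":0,"fingers":0.6}]' && python3 st.py &&
python3 -m inch '[{"delta_pos":[0,0,0],"roll":0,"fingers":0.7},{"delta_pos":[0,0,0],"roll":0,"fingers":0.75},{"delta_pos":[0,0,0],"roll":0,"fingers":1},{"delta_pos":[0,0,0],"roll":0,"fingers":1},{"delta_pos":[0,0,0],"roll":0,"fingers":1}]' && python3 st.py; python3 ang.py
```

```text
t: 13.9
eef_pos: [0.5302, -0.1213, 0.0475]
eef_rot: [-3.139, 0.004, 0.094]
ft_force: [0.1, -0.7, -0.6]
grip_width: 0.405
gripper_force: 0.0
t 13.9 press mm [  -1.8 -140.8   47.5] yaw off deg 0.1 F press [-0.01 -0.71 -0.58] w 0.404805121550813
t: 14.32
eef_pos: [0.5327, -0.1244, 0.0505]
eef_rot: [3.139, -0.002, 0.094]
ft_force: [0.6, -5.1, -3.3]
grip_width: 0.151
gripper_force: 60.8
t 14.3167 press mm [   0.4 -144.    50.5] yaw off deg 0.06 F press [ 0.12 -5.12 -3.32] w 0.1505555558671572
r 12 wheel 1.0 span 31
r 16 wheel 0.5 span 20
r 20 wheel 0.5 span 18
r 24 wheel 0.5 span 18
```

```bash

python3 -m inch '[{"delta_pos":[0,0.04,0],"roll":0.5,"fingers":1},{"delta_pos":[0,0,0],"roll":0.9,"fingers":1},{"delta_pos":[0,0,0],"roll":0.9,"fingers":1},{"delta_pos":[0,0,0],"roll":0.9,"fingers":1},{"delta_pos":[0,0,0],"roll":0.9,"fingers":1}]' && python3 st.py &&
python3 -m inch '[{"delta_pos":[0,0,0],"roll":0.9,"fingers":1},{"delta_pos":[0,0,0],"roll":0.9,"fingers":1},{"delta_pos":[0,0,0],"roll":0.9,"fingers":1},{"delta_pos":[0,0,0],"roll":0.9,"fingers":1},{"delta_pos":[0,0,0],"roll":0.9,"fingers":1}]' && python3 st.py; python3 ang.py
```

```text
t: 14.78
eef_pos: [0.5327, -0.1247, 0.0505]
eef_rot: [3.141, -0.003, -0.34]
ft_force: [0.6, -2.8, -2.9]
grip_width: 0.151
gripper_force: 60.9
t 14.7833 press mm [   0.4 -144.3   50.5] yaw off deg -24.81 F press [ 0.36 -2.89 -2.9 ] w 0.15063380005004437
t: 15.2
eef_pos: [0.5327, -0.1249, 0.0505]
eef_rot: [3.141, -0.003, -0.812]
ft_force: [-0.7, -5.1, -3.2]
grip_width: 0.154
gripper_force: 60.9
t 15.2 press mm [   0.3 -144.6   50.5] yaw off deg -51.8 F press [-1.2  -5.01 -3.23] w 0.153664374204891
r 12 wheel 1.0 span 31
r 16 wheel 0.5 span 20
r 20 wheel 0.0 span 17
r 24 wheel 0.5 span 18
```

```bash

python3 -m inch '[{"delta_pos":[0,0,0],"roll":0.8,"fingers":1},{"delta_pos":[0,0,0],"roll":0.8,"fingers":1},{"delta_pos":[0,0,0],"roll":0.6,"fingers":1},{"delta_pos":[0,0,0],"roll":0,"fingers":1},{"delta_pos":[0,0,0],"roll":0,"fingers":1}]' && python3 st.py
```

```text
t: 15.67
eef_pos: [0.5326, -0.125, 0.0505]
eef_rot: [-3.141, -0.003, -1.035]
ft_force: [-0.3, -5.7, -2.8]
grip_width: 0.153
gripper_force: 61.0
t 15.6667 press mm [   0.2 -144.7   50.5] yaw off deg -64.63 F press [-0.82 -5.62 -2.82] w 0.15273138116118468
```

```bash

python3 -m inch '[{"delta_pos":[0,0,0],"roll":0.22,"fingers":1},{"delta_pos":[0,0,0],"roll":0,"fingers":1},{"delta_pos":[0,0,0],"roll":0,"fingers":1},{"delta_pos":[0,0,0],"roll":0,"fingers":0.7},{"delta_pos":[0,0,0],"roll":0,"fingers":0.5}]' && python3 st.py &&
python3 -m inch '[{"delta_pos":[0,0,0],"roll":0,"fingers":0.45},{"delta_pos":[0,0,-0.2],"roll":0,"fingers":0.45},{"delta_pos":[0,0,-0.6],"roll":0,"fingers":0.45},{"delta_pos":[0,0,-0.9],"roll":0,"fingers":0.45},{"delta_pos":[0,0,-0.9],"roll":0,"fingers":0.45}]' && 
python3 -m inch '[{"delta_pos":[0,0,-0.9],"roll":0,"fingers":0.45},{"delta_pos":[0,0,-0.9],"roll":0,"fingers":0.45},{"delta_pos":[0,0,-0.5],"roll":0,"fingers":0.45},{"delta_pos":[0,0,0],"roll":0,"fingers":0.45},{"delta_pos":[0,0,0],"roll":0,"fingers":0.45}]' && python3 st.py; python3 ang.py
python3 - <<'E'
from h import *
w=cap('wrist'); h=cv2.cvtColor(w['image'],cv2.COLOR_RGB2HSV)
for nm,m,z,lo in(('orange',(h[...,0]<14)&(h[...,1]>150)&(h[...,2]>100),.03,15),('white',(h[...,2]>140)&(h[...,1]<60),.074,15)):
    n,_,st,ce=cv2.connectedComponentsWithStats(m.astype(np.uint8))
    lab=_
    for i in range(1,n):
        q=L(onz(w,*ce[i],z))*1e3
        if st[i,4]>lo and abs(q[1]+160)<45 and abs(q[0])<40:
            p=np.argwhere(lab==i)[:,::-1]; P=np.array([L(onz(w,*a,z))[:2]*1e3 for a in p]); d=np.linalg.svd(P-P.mean(0))[2][0]
            print(nm,st[i],np.round(q,1),'bearing cw from knob deg',np.round(np.degrees(np.arctan2(-(q[1]+144.8),q[0]-.3)),1),'axis',np.round(np.degrees(np.arctan2(-d[1],d[0])),1))
E
```

```text
t: 16.08
eef_pos: [0.5322, -0.1237, 0.0503]
eef_rot: [-3.141, -0.0, -1.059]
ft_force: [-0.8, -0.8, 0.4]
grip_width: 0.421
gripper_force: 0.0
t 16.0833 press mm [  -0.  -143.3   50.3] yaw off deg -65.99 F press [-0.85 -0.75  0.36] w 0.42121526112542956
t: 16.5
eef_pos: [0.5315, -0.1232, 0.1022]
eef_rot: [3.141, 0.001, -1.06]
ft_force: [-0.5, -0.2, 2.3]
grip_width: 0.551
gripper_force: 0.0
t: 16.92
eef_pos: [0.5321, -0.1236, 0.148]
eef_rot: [-3.141, -0.001, -1.06]
ft_force: [0.5, 0.9, 0.3]
grip_width: 0.549
gripper_force: 0.0
t 16.9167 press mm [  -0.2 -143.2  148. ] yaw off deg -66.04 F press [0.56 0.85 0.29] w 0.5489134973818913
r 12 wheel 1.0 span 31
r 16 wheel 0.5 span 20
r 20 wheel 0.0 span 17
r 24 wheel 0.5 span 18
orange [253 110   8  28 211] [  20.1 -187.3   30. ] bearing cw from knob deg 65.1 axis -113.6
white [234 142  49  17 466] [  14.3 -176.8   74. ] bearing cw from knob deg 66.4 axis 158.8
white [213 159  22  26 329] [  30.4 -153.9   74. ] bearing cw from knob deg 16.9 axis -80.0
white [289 162   6   6  17] [ -10.6 -176.5   74. ] bearing cw from knob deg 109.0 axis -161.0
white [256 172   3  24  67] [   5.3 -154.7   74. ] bearing cw from knob deg 63.3 axis -113.8
```

```bash
python3 -c "
from workcell import arm
print(arm.hand_in())"
```

```text
the job is handed in; nothing more can be done
None
```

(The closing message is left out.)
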